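# Seat a sample cell in the V of a photometer stage

### The job

Take the wide steel sample cell (40 mm across) out of the white tray and stand it upright on the bare front of the aluminium cell stage, clear of the V. Then push it along the plate into the V until it bears firmly on both faces at once, with a few newtons on each and never more than 20 N on either, and leave it standing there, centred and touching both. Do not disturb the other things on the bench.

Things in the scene. Friction and masses are not known exactly. Their poses are not given: they have to be found in the camera images.
- cell_center (a point): The sample cell: a plain upright steel cylinder with a glazed top, 40 mm diameter, 50 mm tall, 0.28 to 0.52 kg. The point is its centre, 25 mm above its underside; z is the cylinder's axis. It starts standing in one of the three places of a white tray, next to a thinner steel cell and a glass jar.
- tray: Fixed shallow white plastic tray, 140 mm (its x) by 270 mm (its y), rim 10 mm high, inner floor 4 mm above the table, with three things standing about 85 mm apart in a row along its y axis. Origin: underside centre.
- seat (a point): Seated place: the point on the stage's plate (12 mm above the table) where the cell's axis stands when it touches both faces of the V. In this point's frame the V opens towards -x, roughly towards the robot, and the cell is pushed home along +x; y is to the left, z up.
- stage: Fixed cell stage: an aluminium base plate 12 mm thick and 120 mm wide, flat and bare from 120 mm to 9 mm in front (-x) of the seat; then the V, and behind it a grey detector head, 40 to 70 mm beyond the seat, 42 mm above the table. Origin: on the table straight below the seat, axes as the seat's.
- jaw_left: Left (+y) jaw of the V: a fixed dark steel bar 52 mm long, 16 mm thick, 40 mm above the plate, its upright face at 45 degrees to the push direction. Each face lies 20 mm from the seat's axis: a 90-degree V, its corner 28 mm beyond the seat, its mouth 74 mm wide, its ends 9 mm in front of the seat. Origin: centre of the bar's underside.
- jaw_right: Right (-y) jaw, mirror image. Bare steel (friction 0.5 to 0.7; sliding on the plate takes 1.5 to 4 N): a cell pushed straight that meets one face first, even by 0.5 mm, jams against the pusher. The pusher feels a sideways force away from that face (0.15 to 0.4 of the push) and must move that way until the other face bears; rocking it a few newtons to either side while pressing settles the cell on both.
- thin_cell_center (a point): Bystander: thinner steel cell, 26 mm diameter, 50 mm tall, standing in the tray; the point is its centre.
- jar: Bystander: glass jar, 48 mm diameter, 50 mm tall, standing in the tray; origin at its underside.
- amber_bottle: Bystander: amber bottle, 54 mm diameter, 110 mm tall, beside the stage; origin at its underside.
- amber_bottle2: Bystander: larger amber bottle, 66 mm diameter, 130 mm tall, at the back of the bench; origin at its underside.
- flask: Bystander: conical glass flask, 72 mm diameter, 104 mm tall, at the back; origin at its underside.
- weight: Bystander: brass weight with a knob, 28 mm diameter, 38 mm tall, behind the stage; origin at its underside.
- spatula: Bystander: spatula, 170 mm long, lying at the right of the bench; origin on its underside.
Things that resemble listed ones, but are neither listed nor needed, are in the scene too. What is shaped like the part that bears cell_center but blue is not meant. Leave any blue look-alike of the stage alone.

How it is judged:
By the outcome, as a careful person would: the job done as asked, in the order asked, and still so for the second after the job is handed in, with the robot touching nothing.
It also fails if it takes over 67 s, if anything falls off the work surface, if the arm or the gripper's body presses on something with over 40 N, if the wrist force passes 120 N, or if a joint passes its speed limit or range.

### The arm

A 6-joint arm with a two-finger parallel gripper is mounted at the origin on the work surface. World frame = base frame: x ahead of the robot, y to its left, z up, the work surface at z = 0. Lengths are in m, angles in rad, forces in N, time in s.
With the tool pointing down it reaches from about 0.35 to 0.975 m from the base axis. Payload 17.4 kg.
Tool frame: the origin (TCP) lies between the finger pads; the fingertips stand manip.finger_overhang ahead of it and the grasp point (between the pads) lies 5 mm behind it (manip.finger_overhang is the distance from the TCP to the fingertips, in m); z points along the fingers, y is the line along which they close (so a half turn about z gives the same grasp; the last joint's range is limited). The gripper opens to 85 mm and grips with 20 to 120 N. Pads are 22 mm wide; open, the fingers measure 114 mm over their backs; the gripper's body (76 mm by 85 mm) begins 54 mm behind the grasp point. The pads swing forward as they close: fully open they stand 13 mm farther back than shut.
Start: joints at [-1.252, 0.116, 1.442, -0, 1.584, -0.038], TCP at [0.236, -0.632, 0.245] pointing down, gripper open.
Joint ranges: [-2.83, 2.83], [-0.83, 2.19], [0.07, 2.5], [-1.14, 4.28], [0.01, 3], [-2.97, 2.97]. Speed limits (rad/s): [1.89, 1.89, 2.22, 3.14, 3.14, 3.14].

### API

Orientations are given as a 3x3 rotation matrix whose columns are the frame's x, y, z axes.
In Python, from workcell import manip gives the robot as it stands. The module is installed in compiled form; this text tells all that it offers.
- The arm moves only by the shell command python3 -m jog 'ROWS' [FORCE]. ROWS is JSON, a list of rows, each a list of 7 numbers: the shift along the tool's x, y, z in units of 400 mm (1.0 is 400 mm), then the turn, a rotation vector about the tool's x, y, z in units of pi rad (1.0 is pi rad), then the opening, from 0 (shut) to 1 (fully open). A call has 1 to 8 rows; each row is the pose to reach, as a shift and turn from the pose commanded when the call began, along the tool's axes at that moment, turning the shorter way round; what a row does not reach only later rows make up. A row lasts 1/10 s, in which the tool goes at most 50 mm and 8.59 degrees, less where a joint would pass 70% of its speed; a pose out of reach is approached as far as the arm can. A call with a number of a shift or a turn outside -1 to 1 is refused whole. A call with a gripper value outside its range is refused whole. The fingers move at their own pace and stop on an object; FORCE is the grip in N (left out, the last holds). Time passes only in rows, so rows that repeat a pose let the fingers close. It gives the time, the measured TCP pose, the force, the opening and the grip force at its end, in the units of the state.
- manip.get_obs(): the state, without advancing time (a new reading comes with each control period).
- manip.snapshot(name): name is "scene" or "top" or "wrist"; returns (picture, depth): 384x512x3 uint8, red, green, blue; 384x512 float32, m along the optical axis (not along the pixel's ray), 0 where there is no reading.
- manip.camera_info(name): a dict with "K" (3x3 intrinsics, pixels), "xyz" and "rotation" of the camera in the world; the wrist camera has in their place "hand_eye" (4x4, takes a point from camera to tool coordinates, whose origin is the TCP and whose axes are the flange's). Camera axes: x right, y down, z forward; pixel columns grow to the right and rows downward; lengths in m; the calibration is good to about 2 mm. A picture is of the moment at which its call begins: read the wrist's pose just before it. camera_info takes no time and is no camera call.
- manip.hand_in(): hands the job in; it is judged then, once.
The state is a dict: "time_s": time; "joints": joint angles; "qd": joint speeds; "effort": joint torques, N m; "tool_pos": TCP position; "ee_rot": TCP orientation; "wrist_force": force on the tool from outside, world axes, zero at the start; "ft_torque": the same for the moment, N m; "finger_gap": finger opening in m; "grasp_force": force on a finger pad.
Only numpy, scipy, OpenCV 4.12 (cv2) and the standard library are available. Lean on these libraries where they do the work, as an engineer would, in place of code of your own. Each camera call takes 0.05 s, during which the arm holds its last target. There are 200 camera calls.

## Working session

There is one attempt and no reset: what is moved stays moved. The work goes in short steps, Python scripts to look and compute and a shell command to move; the robot and the scene stay as the last step left them, time stands still between calls to the robot, and variables do not carry over. Pictures are saved under pics/ and viewed, at most 12 in all, crops included, and the job is handed in when it is done.

```bash
mkdir -p pics
cat > h.py <<'E'
import numpy as np, cv2
from workcell import manip
def snap(n,f=None):
    o=manip.get_obs(); im,d=manip.snapshot(n)
    if f: cv2.imwrite(f,im[:,:,::-1])
    return o,im,d
def cam(n,o=None):
    c=manip.camera_info(n); K=np.array(c["K"])
    if n=="wrist":
        H=np.array(c["hand_eye"]); R=np.array(o["ee_rot"]); 
        return K,R@H[:3,:3],np.array(o["tool_pos"])+R@H[:3,3]
    return K,np.array(c["rotation"]),np.array(c["xyz"])
def plane(C,u,v,z):
    K,R,t=C; r=R@np.linalg.inv(K)@np.array([u,v,1.]); return t+r*(z-t[2])/r[2]
def cloud(C,d):
    K,R,t=C; v,u=np.mgrid[:d.shape[0],:d.shape[1]]
    p=np.stack([(u-K[0,2])/K[0,0]*d,(v-K[1,2])/K[1,1]*d,d],-1)
    return p@R.T+t
E
python3 - <<'E'
from h import *
o,a,d=snap("scene","pics/s1.png");o,b,d2=snap("top","pics/t1.png")
for n in("scene","top"):print(cam(n))
print(manip.finger_overhang,manip.camera_info("wrist"),o)
E
```

```text
(array([[408.3231751 ,   0.        , 256.49227231],
       [  0.        , 408.3231751 , 193.05536337],
       [  0.        ,   0.        ,   1.        ]]), array([[-0.28019904,  0.7854173 , -0.55191319],
       [ 0.95993001,  0.23211824, -0.15702069],
       [ 0.00478236, -0.57379508, -0.81898494]]), array([1.16071937, 0.22186487, 0.98474924]))
(array([[385.48575951,   0.        , 261.77115491],
       [  0.        , 385.48575951, 192.67821718],
       [  0.        ,   0.        ,   1.        ]]), array([[-0.02974679, -0.98478459,  0.17121463],
       [-0.99919958,  0.03387997,  0.0212686 ],
       [-0.02674573, -0.17044491, -0.98500416]]), array([0.3558939 , 0.02600273, 1.06219508]))
0.014 {'K': array([[264.96492854,   0.        , 253.71884308],
       [  0.        , 264.96492854, 191.14437214],
       [  0.        ,   0.        ,   1.        ]]), 'hand_eye': array([[-1.04278176e-03, -9.49343886e-01, -3.14237328e-01,
         8.02533969e-02],
       [ 9.99998924e-01, -6.65855620e-04, -1.30682972e-03,
        -3.10687923e-04],
       [ 1.03139411e-03, -3.14238352e-01,  9.49343560e-01
[... 239 characters left out ...]
, -3.77997973e-02]), 'qd': array([ 3.84513391e-04, -4.33648575e-05, -1.31661146e-03,  1.73652590e-04,
       -1.29620001e-03,  9.90915852e-04]), 'effort': array([-8.81811629e-04, -7.34367299e+01, -6.34430122e+01, -1.61297312e-04,
        5.52671350e-03, -1.01707697e-04]), 'tool_pos': array([ 0.23567472, -0.63232552,  0.24454776]), 'ee_rot': array([[ 9.37031344e-01,  3.49245071e-01, -3.73735305e-04],
       [ 3.49245269e-01, -9.37030665e-01,  1.12893015e-03],
       [ 4.40718513e-05, -1.18836823e-03, -9.99999293e-01]]), 'wrist_force': array([ 0.05353167, -0.20495052,  0.28764314]), 'ft_torque': array([0.0307603 , 0.01942597, 0.03946723]), 'grasp_force': 0.0, 'finger_gap': 0.08559421114150714}
```

View pics/s1.png

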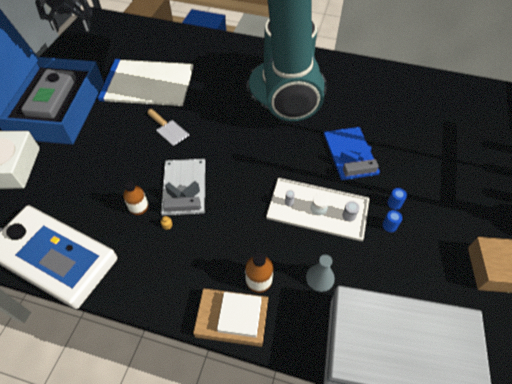

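View pics/t1.png

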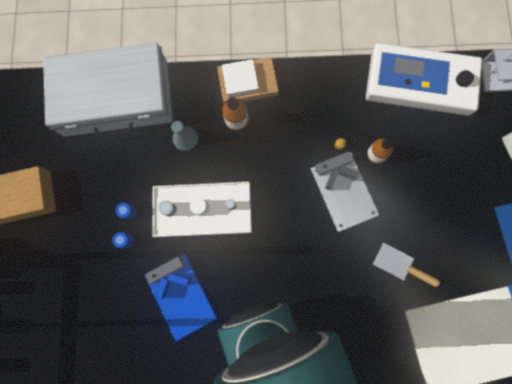

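The scene view shows the tray with items at (290,197) thin, (320,205) whitish and (351,211) grey. In the top view they are at (230,204), (199,207) and (166,208). The real stage is at top (345,190). The blue stage is at (180,297).
Candidates for the cell are top (166,208) grey wide, (199,207) pale (jar), (230,204) thin, and the blue ones at (124,210) and (121,240). I choose (166,208) and will check it in a close crop.

Run:
```python
from h import *
o,a,d=snap("scene");o,b,d2=snap("top")
z=lambda im,x,y,w,h:cv2.resize(im[y:y+h,x:x+w],(400,300),interpolation=cv2.INTER_CUBIC)
m=np.vstack([np.hstack([z(a,260,165,120,90),z(b,145,165,120,90)]),np.hstack([z(a,140,145,100,75),z(b,295,145,100,75)])])
cv2.imwrite("pics/m1.png",m[:,:,::-1])
P=cloud(cam("top"),d2);Q=cloud(cam("scene"),d)
for u,v in[(166,208),(199,207),(230,204),(182,222),(345,205),(343,182),(334,162)]:print("top",u,v,P[v,u].round(4))
for u,v in[(351,208),(320,205),(290,195),(184,170),(180,203)]:print("scene",u,v,Q[v,u].round(4))
# high points in tray region
for nm,X in(("top",P),("scene",Q)):
  for c in (P[208,166],P[207,199],P[204,230]):
    mk=(np.hypot(X[...,0]-c[0],X[...,1]-c[1])<.035)&(X[...,2]>.046)&(X[...,2]<.07)
    q=X[mk];print(nm,len(q),q.mean(0).round(4),(q.max(0)-q.min(0)).round(4))
```

```text
top 166 208 [0.4986 0.3032 0.054 ]
top 199 207 [0.4982 0.2149 0.0555]
top 230 204 [0.503  0.1323 0.0582]
top 182 222 [0.4651 0.2717 0.0049]
top 345 205 [ 0.4964 -0.1778  0.0122]
top 343 182 [ 0.5614 -0.1773  0.0082]
top 334 162 [ 0.6116 -0.1507  0.039 ]
scene 351 208 [0.5089 0.3035 0.0548]
scene 320 205 [0.5212 0.2208 0.0521]
scene 290 195 [0.5129 0.1344 0.0532]
scene 184 170 [ 0.484  -0.1998  0.0097]
scene 180 203 [ 0.6157 -0.154   0.0385]
top 178 [0.5015 0.3062 0.053 ] [0.0381 0.038  0.0103]
top 208 [0.5028 0.2197 0.0528] [0.0407 0.0406 0.0114]
top 76 [0.5063 0.134  0.0529] [0.0239 0.0245 0.011 ]
scene 157 [0.504  0.3056 0.0527] [0.0413 0.0388 0.0132]
scene 175 [0.5055 0.2188 0.0523] [0.0437 0.0423 0.0113]
scene 63 [0.5091 0.1332 0.0528] [0.0271 0.0241 0.011 ]
```

View pics/m1.png

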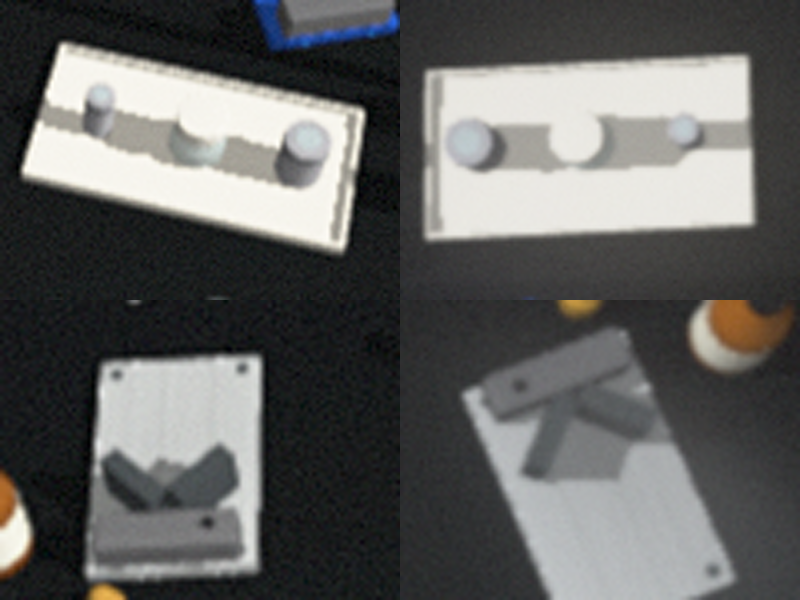

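The crop confirms that the wide grey steel cell is at top (166,208), at the tray's +y end. The pale jar is in the middle and the thin cell is at the other end. The V of the aluminium stage points up-left in the top view. I'll go over the stage first for a close look, since it's on the way.

```bash
cat >> h.py <<'E'
def rows(p,yaw=None):
    o=manip.get_obs();R=np.array(o["ee_rot"]);d=R.T@(np.array(p)-o["tool_pos"])/.4
    y=np.degrees(np.arctan2(R[1,0],R[0,0]))
    dz=0 if yaw is None else -((yaw-y+180)%360-180)/180
    print("now",np.round(o["tool_pos"],4),"yaw",round(y,2),"shift",d.round(4),"turn z",round(dz,4),"t",o["time_s"],"F",np.round(o["wrist_force"],1),"gap",o["finger_gap"])
E
python3 -c "
from h import *
rows([.55,-.165,.25],21)
o,a,d=snap('top')
P=cloud(cam('top'),d);g=a.astype(int);m=(g.min(-1)>110)&(np.ptp(g,axis=-1)<40)
m[:, :300]=0;m[:,390:]=0;m[:145]=0;m[235:]=0
c=max(cv2.findContours(m.astype(np.uint8),0,1)[0],key=cv2.contourArea);r=cv2.minAreaRect(c);C=cam('top')
print(r);[print(plane(C,*q,.012).round(4)) for q in cv2.boxPoints(r)]"
```

```text
now [ 0.2357 -0.6324  0.2449] yaw 20.44 shift [ 1.1443 -0.8205 -0.0122] turn z -0.0031 t 0.2 F [-0.   0.7 -0.2] gap 0.08532710549269337
((344.44830322265625, 191.3793182373047), (70.3802490234375, 45.169410705566406), 66.80140686035156)
[ 0.6038 -0.0873  0.012 ]
[ 0.6507 -0.2058  0.012 ]
[ 0.4664 -0.2681  0.012 ]
[ 0.4219 -0.1528  0.012 ]
```

```bash
python3 -m jog '[[0.57,-0.41,0,0,0,0,1],[0.57,-0.41,0,0,0,0,1],[0.57,-0.41,0,0,0,0,1],[0.57,-0.41,0,0,0,0,1],[0.57,-0.41,0,0,0,0,1],[0.57,-0.41,0,0,0,0,1]]'
python3 -m jog '[[0.57,-0.41,0,0,0,0,1],[0.57,-0.41,0,0,0,0,1],[0.57,-0.41,0,0,0,0,1],[0.57,-0.41,0,0,0,0,1],[0.57,-0.41,0,0,0,0,1],[0.57,-0.41,0,0,0,0,1],[0.57,-0.41,0,0,0,0,1]]'
python3 -c "
from h import *
o,a,d=snap('wrist','pics/w1.png');np.savez('w1',a=a,d=d,p=o['tool_pos'],R=o['ee_rot']);rows([.5,.3,.2],70)"
```

```text
time_s: 0.85
tool_pos: [0.3934, -0.3966, 0.2455]
ee_rot: [[0.937, 0.351, 0.001], [0.351, -0.937, -0.0], [0.001, 0.0, -1.0]]
wrist_force: [0.4, -1.2, 0.2]
finger_gap: 0.0852
grasp_force: 0.0
time_s: 1.55
tool_pos: [0.5499, -0.1628, 0.245]
ee_rot: [[0.936, 0.353, -0.0], [0.353, -0.936, 0.001], [0.0, -0.001, -1.0]]
wrist_force: [-0.4, -0.6, -0.2]
finger_gap: 0.0851
grasp_force: 0.0
now [ 0.5491 -0.1644  0.245 ] yaw 20.6 shift [ 0.2936 -1.1298  0.1129] turn z -0.2744 t 1.6 F [-0.3 -0.1 -0. ] gap 0.08567276030257681
```

View pics/w1.png

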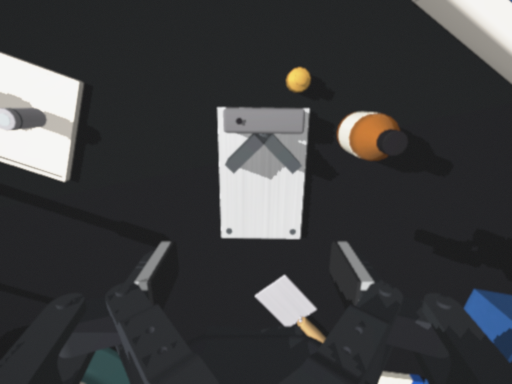

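The wrist view shows the plate with front corners at about (221,239) and (301,239). The V's corner is near (262,135), and the spatula is at (285,300). I'll fit the plate edges and the jaws' top edges.

```bash
cat > st.py <<'E'
from h import *
def stage(a,C):
    g=a.astype(int);m=((g.min(-1)>110)&(np.ptp(g,axis=-1)<40)).astype(np.uint8)
    n,l,s,_=cv2.connectedComponentsWithStats(m); k=l[205,262]; m=(l==k)
    L=[];Rr=[];F=[]
    for v in range(185,232):
        u=np.where(m[v])[0]; L.append(plane(C,u.min()-.5,v,.012)); Rr.append(plane(C,u.max()+.5,v,.012))
    for u in range(228,296):
        v=np.where(m[:,u])[0]; F.append(plane(C,u,v.max()+.5,.012))
    fit=lambda p:cv2.fitLine(np.array(p)[:,:2].astype(np.float32),cv2.DIST_HUBER,0,.01,.01).ravel()
    l,r,f=fit(L),fit(Rr),fit(F)
    ang=[np.degrees(np.arctan2(q[1],q[0])) for q in(l,r,f)]
    print("angles",np.round(ang,2))
    dl=[q[:2]*np.sign(q[0]) for q in(l,r)];d=sum(dl);d/=np.linalg.norm(d);n=np.array([-d[1],d[0]])
    al,ar=l[2:]@n,r[2:]@n; print("width",al-ar)
    fx=f[2:]@d; print("front",fx)
    seat=d*(fx+.12)+n*(al+ar)/2
    print("yaw",np.degrees(np.arctan2(d[1],d[0])),"seat by plate",seat)
    return d,n,seat
E
python3 - <<'E'
from st import *
w=np.load('w1.npz');o=dict(tool_pos=w['p'],ee_rot=w['R']);C=cam('wrist',o);a=w['a'];d,n,s=stage(a,C)
P=cloud(C,w['d']);X=(P[...,:2]-s)@d;Y=(P[...,:2]-s)@n;Z=P[...,2]
for x0 in(-.01,0,.01,.02):
    m=(abs(X-x0)<.0025)&(abs(Y)<.06)&(Z>.04)&(Z<.06);y=np.sort(Y[m])
    print(x0,len(y),"inner+",y[y>0].min() if (y>0).any() else 0,"inner-",y[y<0].max() if (y<0).any() else 0, "outer",y[:1],y[-1:],Z[m].mean())
m=(X>-.1)&(X<-.03)&(abs(Y)<.05);print("plate z",np.median(Z[m]))
cv2.imwrite("pics/w1c.png",cv2.resize(a[100:180,210:316],None,fx=7,fy=7,interpolation=cv2.INTER_CUBIC)[:,:,::-1])
E
```

```text
angles [ 19.86  20.08 -69.35]
width 0.12195772
front 0.3455931
yaw 19.970291 seat by plate [ 0.5574159  -0.17071654]
-0.01 0 inner+ 0 inner- 0 outer [] [] nan
0 101 inner+ 0.02662337127329655 inner- -0.026772898597962582 outer [-0.04654402] [0.04530015] 0.05266181250362474
0.01 154 inner+ 0.016835302607010418 inner- -0.018809469222420994 outer [-0.04373103] [0.04323934] 0.05244156267619182
0.02 156 inner+ 0.007162340562182393 inner- -0.007450615577976846 outer [-0.03335731] [0.03324579] 0.052195289284903586
plate z 0.012747919142947317<stdin>:6: RuntimeWarning: Mean of empty slice.
  ret = ret.dtype.type(ret / rcount)
```

View pics/w1c.png

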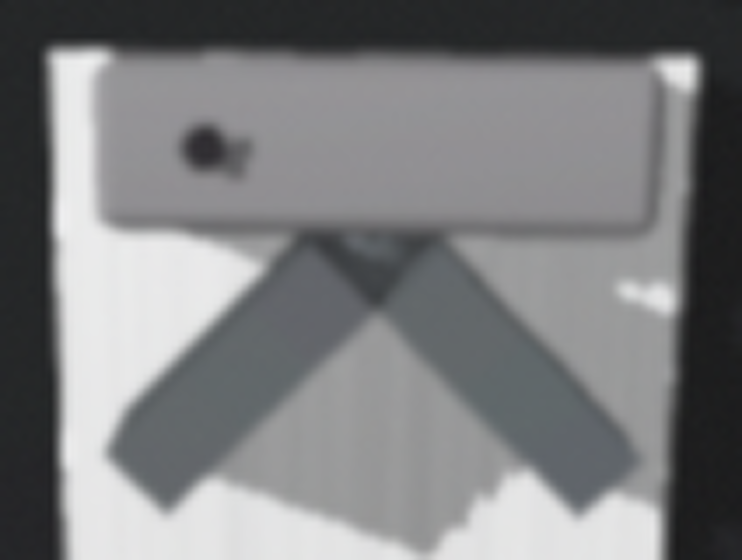

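```bash
python3 -m jog '[[0.15,-0.56,0,0,0,-0.14,1],[0.15,-0.56,0,0,0,-0.14,1],[0.15,-0.56,0,0,0,-0.14,1],[0.15,-0.56,0,0,0,-0.14,1],[0.15,-0.56,0,0,0,-0.14,1],[0.15,-0.56,0,0,0,-0.14,1]]'
python3 -c "
from h import *
rows([.515,.29,.2],70)"
```

```text
time_s: 2.2
tool_pos: [0.5258, 0.0671, 0.2455]
ee_rot: [[0.697, 0.717, 0.0], [0.717, -0.697, 0.0], [0.001, -0.0, -1.0]]
wrist_force: [-0.1, -0.3, 0.4]
finger_gap: 0.0852
grasp_force: 0.0
now [0.5258 0.0671 0.2455] yaw 45.79 shift [ 0.3804 -0.4079  0.114 ] turn z -0.1345 t 2.2 F [-0.1 -0.3  0.4] gap 0.08522779695049322
```

```bash
python3 -m jog '[[0.38,-0.41,0.11,0,0,-0.135,1],[0.38,-0.41,0.11,0,0,-0.135,1],[0.38,-0.41,0.11,0,0,-0.135,1],[0.38,-0.41,0.11,0,0,-0.135,1],[0.38,-0.41,0.11,0,0,-0.135,1],[0.38,-0.41,0.11,0,0,-0.135,1],[0.38,-0.41,0.11,0,0,-0.135,1]]'
python3 - <<'E'
from h import *
o,a,d=snap('wrist','pics/w2.png');C=cam('wrist',o);P=cloud(C,d)
m=(np.hypot(P[...,0]-.503,P[...,1]-.306)<.035)&(P[...,2]>.048)&(P[...,2]<.062)
v,u=np.where(m);(cu,cv),r=cv2.minEnclosingCircle(np.stack([u,v],1).astype(np.float32))
z=np.median(P[m][:,2]);c=plane(C,cu,cv,z);print("cell",c,"n",m.sum(),"diam",2*r*(C[2][2]-z)/C[0][0,0],cu,cv,P[m].mean(0))
E
python3 -c "
from h import *
rows([.503,.306,.1],70)"
```

```text
time_s: 2.9
tool_pos: [0.5158, 0.2874, 0.2011]
ee_rot: [[0.343, 0.939, -0.0], [0.939, -0.343, -0.001], [-0.001, -0.0, -1.0]]
wrist_force: [-0.9, -1.0, 0.2]
finger_gap: 0.0853
grasp_force: 0.0
cell [0.50036035 0.30726197 0.05470665] n 1061 diam 0.03867416148005712 234.5 170.0 [0.50040567 0.30720762 0.05459945]
now [0.516  0.287  0.2015] yaw 69.89 shift [ 0.0336 -0.0468  0.2536] turn z -0.0006 t 2.95 F [ 0.1 -0.2 -0.6] gap 0.08532874535760362
```

View pics/w2.png

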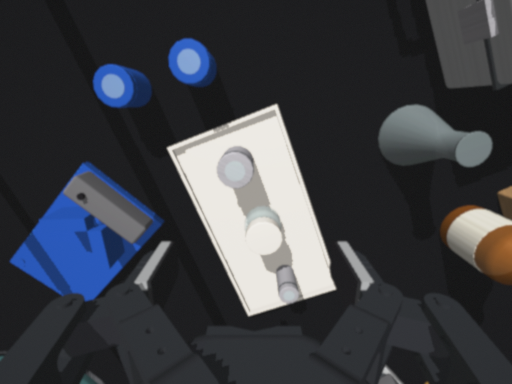

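The wide cell is at (235,169), with the jar at (263,235) and the thin cell at (288,290). The way is clear, so I'll descend and grip.

```bash
python3 -m jog '[[0.034,-0.054,0.15,0,0,0,1],[0.034,-0.054,0.25,0,0,0,1],[0.034,-0.054,0.35,0,0,0,1],[0.034,-0.054,0.427,0,0,0,1],[0.034,-0.054,0.427,0,0,0,1],[0.034,-0.054,0.427,0,0,0,1]]' 30
python3 -m jog '[[0,0,0,0,0,0,0.4],[0,0,0,0,0,0,0.4],[0,0,0,0,0,0,0.2],[0,0,0,0,0,0,0.2],[0,0,0,0,0,0,0.2],[0,0,0,0,0,0,0.2],[0,0,0,0,0,0,0.2],[0,0,0,0,0,0,0.2]]' 30
```

```text
time_s: 3.55
tool_pos: [0.5007, 0.3076, 0.0319]
ee_rot: [[0.344, 0.939, 0.001], [0.939, -0.344, 0.0], [0.0, 0.001, -1.0]]
wrist_force: [0.2, 0.3, 0.9]
finger_gap: 0.0854
grasp_force: 0.0
time_s: 4.35
tool_pos: [0.5005, 0.3087, 0.032]
ee_rot: [[0.343, 0.939, 0.002], [0.939, -0.343, 0.001], [0.001, 0.001, -1.0]]
wrist_force: [-0.1, -2.5, 9.5]
finger_gap: 0.0392
grasp_force: 29.3
```

```bash
python3 -m jog '[[0,0,-0.1,0,0,0,0.2],[0,0,-0.2,0,0,0,0.2],[0,0,-0.3,0,0,0,0.2],[0,0,-0.3,0,0,0,0.2]]'
python3 -c "
from h import *
rows([.4915,-.195,.150],20.1)"
```

```text
time_s: 4.75
tool_pos: [0.5015, 0.3094, 0.1568]
ee_rot: [[0.343, 0.939, 0.007], [0.939, -0.343, 0.004], [0.006, 0.005, -1.0]]
wrist_force: [0.5, -0.0, -4.4]
finger_gap: 0.0389
grasp_force: 33.1
now [0.5015 0.3094 0.1568] yaw 69.95 shift [-1.1933  0.4089  0.0118] turn z 0.277 t 4.75 F [ 0.5 -0.  -4.4] gap 0.03890075366743366
```

```bash
python3 -m jog '[[-0.6,0.205,0,0,0,0.14,0.2],[-0.6,0.205,0,0,0,0.14,0.2],[-0.6,0.205,0,0,0,0.14,0.2],[-0.6,0.205,0,0,0,0.14,0.2],[-0.6,0.205,0,0,0,0.14,0.2],[-0.6,0.205,0,0,0,0.14,0.2]]'
python3 -c "
from h import *
rows([.4915,-.195,.08],20.1)"
```

```text
time_s: 5.35
tool_pos: [0.4939, 0.0505, 0.1498]
ee_rot: [[0.713, 0.701, -0.001], [0.701, -0.713, -0.001], [-0.001, 0.0, -1.0]]
wrist_force: [0.3, 0.3, -4.3]
finger_gap: 0.0395
grasp_force: 32.9
now [0.4939 0.0505 0.1498] yaw 44.5 shift [-0.4343  0.4335  0.1752] turn z 0.1356 t 5.35 F [ 0.3  0.3 -4.3] gap 0.039484884508656344
```

```bash
python3 -m jog '[[-0.434,0.434,0.02,0,0,0.136,0.2],[-0.434,0.434,0.02,0,0,0.136,0.2],[-0.434,0.434,0.02,0,0,0.136,0.2],[-0.434,0.434,0.02,0,0,0.136,0.2],[-0.434,0.434,0.05,0,0,0.136,0.2],[-0.434,0.434,0.1,0,0,0.136,0.2],[-0.434,0.434,0.175,0,0,0.136,0.2],[-0.434,0.434,0.175,0,0,0.136,0.2]]'
python3 - <<'E'
from h import *
rows([.4915,-.195,.0425],20.1)
o,a,d=snap('wrist','pics/w3.png');np.savez('w3',a=a,d=d,p=o['tool_pos'],R=o['ee_rot'])
E
```

```text
time_s: 6.15
tool_pos: [0.4913, -0.1897, 0.076]
ee_rot: [[0.938, 0.346, -0.006], [0.346, -0.938, 0.003], [-0.005, -0.005, -1.0]]
wrist_force: [-0.9, -0.2, -5.1]
finger_gap: 0.0389
grasp_force: 33.1
now [ 0.4913 -0.1897  0.076 ] yaw 20.24 shift [-0.0038  0.013   0.0836] turn z 0.0008 t 6.15 F [-0.9 -0.2 -5.1] gap 0.03886712648021539
```

View pics/w3.png

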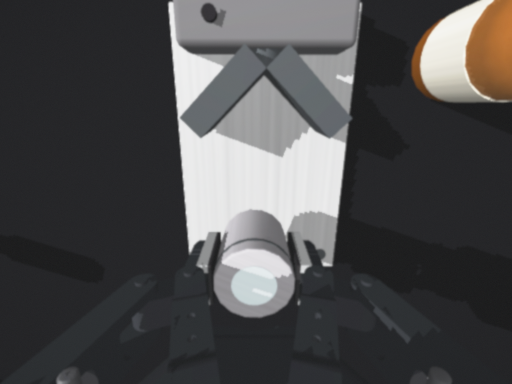

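The cell is held level at (255,270), over the plate front. The V's corner is at about (267,65) and the jaw tips at (200,137) and (330,137). I'll measure the V from the depth mask.

Run:
```python
from h import *
w=np.load('w3.npz');o=dict(tool_pos=w['p'],ee_rot=w['R']);C=cam('wrist',o);P=cloud(C,w['d']);Z=P[...,2]
m=(Z>.044)&(Z<.062);L=[];R=[]
for v in range(80,122):
    r=m[v,170:360];idx=np.where(~r&(abs(np.arange(170,360)-267)<60))[0]
    g=[i for i in idx]
    c=267-170
    if r[c]: continue
    i=c
    while not r[i]:i-=1
    j=c
    while not r[j]:j+=1
    L.append(plane(C,i+170+.5,v,.052)[:2]);R.append(plane(C,j+170-.5,v,.052)[:2])
f=lambda p:cv2.fitLine(np.array(p).astype(np.float32),cv2.DIST_HUBER,0,.01,.01).ravel()
l,r=f(L),f(R);a=[np.degrees(np.arctan2(*(q[1::-1]*np.sign(q[0]))))  for q in(l,r)]
print(a,len(L))
t=np.linalg.solve(np.stack([l[:2],-r[:2]],1),r[2:]-l[2:]);k=l[2:]+t[0]*l[:2];y=np.radians(np.mean(a))
print("corner",k,"yaw",np.degrees(y),"seat",k-.0283*np.array([np.cos(y),np.sin(y)]),np.median(Z[m]))
pm=(P[...,0]>.5)&(P[...,0]<.56)&(abs(Z-.012)<.006);print(np.median(Z[pm]))
```

```text
[np.float32(-24.87224), np.float32(65.02341)] 42
corner [ 0.58429295 -0.16118394] yaw 20.075583 seat [ 0.55771244 -0.17089818] 0.052504673684342584
0.01255026402139417
```

```bash
python3 -m jog '[[-0.003,0.013,0.03,0,0,0,0.2],[-0.003,0.013,0.06,0,0,0,0.2],[-0.003,0.013,0.08,0,0,0,0.2],[-0.003,0.013,0.083,0,0,0,0.2],[-0.003,0.013,0.083,0,0,0,0.2]]'
python3 -m jog '[[0,0,0.002,0,0,0,0.2],[0,0,0.004,0,0,0,0.2],[0,0,0.004,0,0,0,0.2]]'
```

```text
time_s: 6.7
tool_pos: [0.4941, -0.1958, 0.0472]
ee_rot: [[0.938, 0.346, -0.0], [0.346, -0.938, 0.0], [-0.0, -0.0, -1.0]]
wrist_force: [-0.5, -0.7, -4.8]
finger_gap: 0.0391
grasp_force: 33.4
time_s: 7.0
tool_pos: [0.4942, -0.1959, 0.0459]
ee_rot: [[0.938, 0.346, 0.0], [0.346, -0.938, -0.0], [0.0, 0.0, -1.0]]
wrist_force: [-1.0, 1.2, -4.1]
finger_gap: 0.0393
grasp_force: 33.4
```

```bash
python3 -m jog '[[0,-0.004,0.004,0,0,0,0.2],[0,-0.004,0.009,0,0,0,0.2],[0,-0.004,0.012,0,0,0,0.2],[0,-0.004,0.012,0,0,0,0.2]]'
python3 -m jog '[[0,0,0.0015,0,0,0,0.2],[0,0,0.0015,0,0,0,0.2]]'
```

```text
time_s: 7.4
tool_pos: [0.4934, -0.1943, 0.0406]
ee_rot: [[0.938, 0.346, -0.0], [0.346, -0.938, 0.0], [-0.0, -0.0, -1.0]]
wrist_force: [-0.3, -0.6, -4.3]
finger_gap: 0.0394
grasp_force: 33.4
time_s: 7.6
tool_pos: [0.4936, -0.1944, 0.0403]
ee_rot: [[0.938, 0.346, -0.0], [0.346, -0.938, 0.0], [0.0, -0.0, -1.0]]
wrist_force: [-0.0, -0.1, -4.3]
finger_gap: 0.0391
grasp_force: 33.4
```

```bash
python3 -m jog '[[0,0,0.002,0,0,0,0.2],[0,0,0.002,0,0,0,0.2]]'
python3 -m jog '[[0,0,0.002,0,0,0,0.2],[0,0,0.002,0,0,0,0.2]]'
```

```text
time_s: 7.8
tool_pos: [0.4937, -0.1944, 0.0401]
ee_rot: [[0.938, 0.346, 0.0], [0.346, -0.938, -0.0], [0.0, 0.0, -1.0]]
wrist_force: [-3.9, 2.6, 4.6]
finger_gap: 0.0394
grasp_force: 34.2
time_s: 8.0
tool_pos: [0.4937, -0.1944, 0.0401]
ee_rot: [[0.938, 0.346, 0.0], [0.346, -0.938, -0.0], [0.0, 0.0, -1.0]]
wrist_force: [-10.7, 4.9, 15.5]
finger_gap: 0.0395
grasp_force: 35.4
```

```bash
python3 -m jog '[[0,0,-0.002,0,0,0,0.2],[0,0,-0.003,0,0,0,1],[0,0,-0.003,0,0,0,1],[0,0,-0.003,0,0,0,1],[0,0,-0.003,0,0,0,1],[0,0,-0.003,0,0,0,1],[0,0,-0.003,0,0,0,1]]'
python3 -m jog '[[-0.05,0,0,0,0,0,1],[-0.1,0,0,0,0,0,1],[-0.13,0,0,0,0,0,1],[-0.13,0,0,0,0,0,1]]'
python3 - <<'E'
from h import *
o,a,d=snap('wrist','pics/w4.png');C=cam('wrist',o);P=cloud(C,d);Z=P[...,2]
m=(np.hypot(P[...,0]-.4937,P[...,1]+.1944)<.03)&(Z>.055)&(Z<.07);print(m.sum(),P[m].mean(0),np.ptp(P[m],axis=0),np.median(Z[m]))
v,u=np.where(m);(cu,cv),r=cv2.minEnclosingCircle(np.stack([u,v],1).astype(np.float32));c=plane(C,cu,cv,.062);print(c)
n=np.array([-.343,.939]);print("lateral cell",c[:2]@n,"seat",-.3518)
rows([.4937,-.1944,.04])
E
```

```text
time_s: 8.7
tool_pos: [0.4936, -0.1944, 0.0399]
ee_rot: [[0.938, 0.346, -0.0], [0.346, -0.938, 0.0], [-0.0, -0.0, -1.0]]
wrist_force: [-1.1, 0.5, 0.8]
finger_gap: 0.0852
grasp_force: 0.0
time_s: 9.1
tool_pos: [0.4441, -0.2128, 0.04]
ee_rot: [[0.938, 0.345, 0.0], [0.345, -0.938, -0.0], [0.0, 0.0, -1.0]]
wrist_force: [0.7, 0.2, -0.3]
finger_gap: 0.0854
grasp_force: 0.0
6720 [ 0.49222731 -0.19439667  0.0626049 ] [0.03935631 0.03970692 0.00988081] 0.06266006532759377
[ 0.49224578 -0.1944409   0.062     ]
lateral cell -0.35142030346174263 seat -0.3518
now [ 0.4448 -0.2126  0.0401] yaw 20.21 shift [ 0.1305 -0.0005  0.0004] turn z 0 t 9.15 F [ 0.8 -0.1  0.4] gap 0.0854664229587945
```

View pics/w4.png

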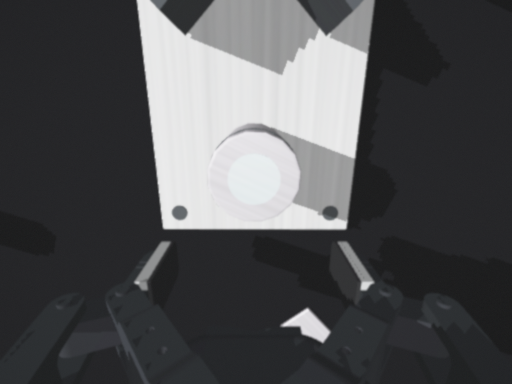

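The cell stands upright on the plate at (255,178), clear of the V and laterally within about 0.5 mm of the seat line. Next I'll close the fingers behind it, lower, and advance.

```bash
python3 -m jog '[[0,0,0,0,0,0,0],[0,0,0,0,0,0,0],[0,0,0,0,0,0,0],[0,0,0,0,0,0,0],[0,0,0,0,0,0,0],[0,0,0,0,0,0,0],[0,0,0.012,0,0,0,0],[0,0,0.015,0,0,0,0]]' 60
python3 -m jog '[[0.01,-0.001,0,0,0,0,0],[0.02,-0.001,0,0,0,0,0],[0.03,-0.001,0,0,0,0,0],[0.04,-0.001,0,0,0,0,0],[0.045,-0.001,0,0,0,0,0],[0.05,-0.001,0,0,0,0,0]]'
```

```text
time_s: 9.95
tool_pos: [0.4446, -0.2123, 0.0333]
ee_rot: [[0.938, 0.346, -0.001], [0.346, -0.938, 0.0], [-0.0, -0.0, -1.0]]
wrist_force: [0.1, -0.6, 0.1]
finger_gap: -0.0001
grasp_force: 0.0
time_s: 10.55
tool_pos: [0.4635, -0.2051, 0.034]
ee_rot: [[0.938, 0.347, -0.001], [0.347, -0.938, -0.0], [-0.001, 0.0, -1.0]]
wrist_force: [-5.1, -1.5, 2.7]
finger_gap: -0.0001
grasp_force: 0.8
```

```bash
python3 -m jog '[[0.0125,0,0,0,0,0,0],[0.025,0,0,0,0,0,0],[0.0375,0,0,0,0,0,0],[0.05,0,0,0,0,0,0],[0.0625,0,0,0,0,0,0],[0.075,0,0,0,0,0,0],[0.0875,0,0,0,0,0,0],[0.1,0.0005,0,0,0,0,0]]'
python3 - <<'E'
from h import *
d=np.array([np.cos(np.radians(20.05)),np.sin(np.radians(20.05))]);n=np.array([-d[1],d[0]]);s=np.array([.5577,-.1709])
o,a,D=snap('wrist','pics/w5.png');C=cam('wrist',o);P=cloud(C,D);Z=P[...,2]
q=P[...,:2]-s;m=(abs(q@n)<.024)&(abs(q@d+.028)<.03)&(Z>.057)&(Z<.07)
v,u=np.where(m);(cu,cv),r=cv2.minEnclosingCircle(np.stack([u,v],1).astype(np.float32));c=plane(C,cu,cv,.062)[:2]
print(m.sum(),"cell rel seat",(c-s)@d,(c-s)@n,"tcp",(o['tool_pos'][:2]-s)@d,(o['tool_pos'][:2]-s)@n,o['wrist_force'])
E
```

```text
time_s: 11.35
tool_pos: [0.5014, -0.1912, 0.0339]
ee_rot: [[0.938, 0.346, -0.0], [0.346, -0.938, 0.0], [-0.0, -0.0, -1.0]]
wrist_force: [-4.6, -1.9, 2.6]
finger_gap: 0.0001
grasp_force: 0.9
7766 cell rel seat -0.03678790051340831 0.00035792274528474846 tcp -0.059865050765513544 0.00020433300612121655 [-4.5724026  -1.86986553  2.55152244]
```

```bash
python3 -m jog '[[0.01,0,0,0,0,0,0],[0.02,0,0,0,0,0,0],[0.03,0,0,0,0,0,0],[0.04,0,0,0,0,0,0],[0.05,0.0005,0,0,0,0,0],[0.055,0.0005,0,0,0,0,0],[0.0575,0.0005,0,0,0,0,0]]'
python3 -m jog '[[0.0015,0,0,0,0,0,0],[0.0025,0,0,0,0,0,0]]'
```

```text
time_s: 12.1
tool_pos: [0.5228, -0.1835, 0.0339]
ee_rot: [[0.938, 0.346, -0.0], [0.346, -0.938, 0.0], [-0.0, -0.0, -1.0]]
wrist_force: [-4.3, -1.7, 1.3]
finger_gap: 0.0001
grasp_force: 0.9
time_s: 12.3
tool_pos: [0.5236, -0.1833, 0.0339]
ee_rot: [[0.938, 0.346, -0.0], [0.346, -0.938, 0.0], [-0.0, -0.0, -1.0]]
wrist_force: [-4.2, -2.1, 1.7]
finger_gap: 0.0003
grasp_force: 0.9
```

```bash
cat > st2.py <<'E'
from h import *
d=np.array([np.cos(np.radians(20.05)),np.sin(np.radians(20.05))]);n=np.array([-d[1],d[0]]);s=np.array([.5577,-.1709])
o=manip.get_obs();f=o['wrist_force'][:2];t=o['tool_pos'][:2]-s
print("push %.1f side(+left) %.1f  tcp x %.2f y %.2f mm t %.1f"%(-f@d,f@n,1e3*t@d,1e3*t@n,o['time_s']))
E
python3 st2.py
```

```text
push 4.6 side(+left) -0.5  tcp x -36.33 y 0.05 mm t 12.3
```

```bash
for i in 1; do python3 -m jog '[[0.002,0,0,0,0,0,0],[0.004,0,0,0,0,0,0],[0.005,0,0,0,0,0,0]]' >/dev/null; python3 st2.py; done
python3 -m jog '[[0.001,0,0,0,0,0,0],[0.002,0,0,0,0,0,0]]' >/dev/null; python3 st2.py
python3 -m jog '[[0.001,0,0,0,0,0,0],[0.002,0,0,0,0,0,0]]' >/dev/null; python3 st2.py
```

```text
push 3.5 side(+left) 0.0  tcp x -34.25 y 0.06 mm t 12.6
push 3.1 side(+left) -0.1  tcp x -33.44 y 0.07 mm t 12.8
push 4.1 side(+left) 0.4  tcp x -32.67 y 0.06 mm t 13.0
```

```bash
python3 -m jog '[[0.001,0,0,0,0,0,0],[0.001,0,0,0,0,0,0]]' >/dev/null; python3 st2.py
python3 -m jog '[[0.001,0,0,0,0,0,0],[0.001,0,0,0,0,0,0]]' >/dev/null; python3 st2.py
```

```text
push 3.7 side(+left) -0.1  tcp x -32.25 y 0.07 mm t 13.2
push 4.0 side(+left) -0.3  tcp x -31.85 y 0.06 mm t 13.4
```

```bash
python3 -m jog '[[0.001,0,0,0,0,0,0],[0.001,0,0,0,0,0,0]]' >/dev/null; python3 st2.py
```

```text
push 4.0 side(+left) 0.1  tcp x -31.46 y 0.07 mm t 13.6
```

```bash
python3 -m jog '[[0.001,0,0,0,0,0,0],[0.001,0,0,0,0,0,0]]' >/dev/null; python3 st2.py
```

```text
push 4.1 side(+left) -1.2  tcp x -31.13 y 0.05 mm t 13.8
```

```bash
python3 -m jog '[[0.0005,0,0,0,0,0,0],[0.0005,0,0,0,0,0,0]]' >/dev/null; python3 st2.py
```

```text
push 5.9 side(+left) -0.6  tcp x -31.07 y 0.03 mm t 14.0
```

```bash
python3 -m jog '[[0.0005,0,0,0,0,0,0],[0.0005,0,0,0,0,0,0]]' >/dev/null; python3 st2.py
```

```text
push 6.8 side(+left) -0.5  tcp x -31.00 y -0.02 mm t 14.2
```

```bash
python3 -m jog '[[0.001,0,0,0,0,0,0],[0.001,0,0,0,0,0,0]]' >/dev/null; python3 st2.py
```

```text
push 10.6 side(+left) -2.1  tcp x -30.85 y -0.14 mm t 14.4
```

```bash
python3 -m jog '[[0,0.0005,0,0,0,0,0],[0,0.001,0,0,0,0,0]]' >/dev/null; python3 st2.py
```

```text
push 7.6 side(+left) -0.7  tcp x -30.75 y -0.43 mm t 14.6
```

```bash
python3 -m jog '[[0,0.0005,0,0,0,0,0],[0,0.001,0,0,0,0,0]]' >/dev/null; python3 st2.py
```

```text
push 7.6 side(+left) -0.2  tcp x -30.63 y -0.78 mm t 14.8
```

```bash
python3 -m jog '[[0.0003,0.0005,0,0,0,0,0],[0.0005,0.001,0,0,0,0,0]]' >/dev/null; python3 st2.py
```

```text
push 7.9 side(+left) -0.9  tcp x -30.44 y -1.18 mm t 15.0
```

```bash
python3 -m jog '[[0.0003,0.0005,0,0,0,0,0],[0.0005,0.001,0,0,0,0,0]]' >/dev/null; python3 st2.py
```

```text
push 8.5 side(+left) -0.8  tcp x -30.24 y -1.56 mm t 15.2
```

```bash
python3 -m jog '[[0,0.0005,0,0,0,0,0],[0,0.001,0,0,0,0,0]]' >/dev/null; python3 st2.py
```

```text
push 5.7 side(+left) 0.3  tcp x -30.09 y -1.93 mm t 15.4
```

```bash
cat > look.py <<'E'
import sys
from st2 import *
from scipy.optimize import least_squares
o,a,D=snap('wrist',sys.argv[1]);C=cam('wrist',o);P=cloud(C,D);Z=P[...,2]
q=P[...,:2]-s;X=q@d;Y=q@n
m=((abs(Y)<.026)&(X>-.026)&(X<.03)&(Z>.057)&(Z<.068)).astype(np.uint8)
c=max(cv2.findContours(m,cv2.RETR_EXTERNAL,cv2.CHAIN_APPROX_NONE)[0],key=cv2.contourArea)[:,0]
w=np.array([plane(C,u,v,.0623)[:2]-s for u,v in c]);w=np.stack([w@d,w@n],1);w=w[w[:,0]>-.008]
r=least_squares(lambda p:np.hypot(w[:,0]-p[0],w[:,1]-p[1])-p[2],[0,0,.02],loss='soft_l1',f_scale=.0005).x
print("cell rel seat mm",r*1e3,len(w))
# V from depth
v=(Z>.045)&(Z<.0565)&(X>-.012)&(X<.024)
for sg in(1,-1):
    k=v&(sg*Y>0)&(sg*Y<.05); e=(X+sg*Y)[k]/np.sqrt(2); print("face dist from seat mm",np.percentile(e,[0.5,2,5])*1e3,k.sum())
E
python3 look.py pics/w6.png
```

```text
push 5.7 side(+left) 0.3  tcp x -30.09 y -1.93 mm t 15.4
cell rel seat mm [ 2.44582135 -0.21286509 19.44415939] 182
face dist from seat mm [15.65444895 17.76960101 20.24413617] 2984
face dist from seat mm [15.48773293 17.46850567 20.09802994] 3039
```

View pics/w6.png

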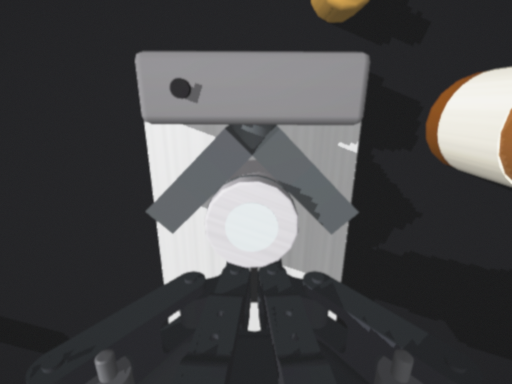

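The cell (253,223) sits in the V, almost symmetric and close to both faces. I'll press and see how the sideways force responds.

```bash
python3 -m jog '[[0.0005,0,0,0,0,0,0],[0.001,0,0,0,0,0,0]]' >/dev/null; python3 st2.py
```

```text
push 10.5 side(+left) -0.1  tcp x -29.93 y -1.97 mm t 15.7
```

```bash
python3 -m jog '[[0.0005,0.0005,0,0,0,0,0],[0.0005,0.001,0,0,0,0,0]]' >/dev/null; python3 st2.py
```

```text
push 11.0 side(+left) 1.6  tcp x -29.85 y -2.25 mm t 15.8
```

```bash
python3 -m jog '[[0,0.0005,0,0,0,0,0],[0,0.001,0,0,0,0,0]]' >/dev/null; python3 st2.py
```

```text
push 9.7 side(+left) 2.9  tcp x -29.84 y -2.47 mm t 16.1
```

```bash
python3 -m jog '[[0.0005,-0.001,0,0,0,0,0],[0.0005,-0.002,0,0,0,0,0]]' >/dev/null; python3 st2.py
```

```text
push 10.5 side(+left) -0.9  tcp x -29.79 y -1.96 mm t 16.2
```

```bash
python3 -m jog '[[0,-0.001,0,0,0,0,0],[0,-0.001,0,0,0,0,0]]' >/dev/null; python3 st2.py
```

```text
push 11.3 side(+left) -0.9  tcp x -29.81 y -1.62 mm t 16.4
```

```bash
python3 -m jog '[[0,-0.0005,0,0,0,0,0],[0,-0.001,0,0,0,0,0]]' >/dev/null; python3 st2.py
```

```text
push 11.5 side(+left) -2.5  tcp x -29.78 y -1.35 mm t 16.6
```

```bash
python3 -m jog '[[0,0.001,0,0,0,0,0],[0.0003,0.002,0,0,0,0,0]]' >/dev/null; python3 st2.py
```

```text
push 12.9 side(+left) 3.6  tcp x -29.73 y -1.68 mm t 16.9
```

```bash
python3 -m jog '[[0,0.001,0,0,0,0,0],[0,0.001,0,0,0,0,0]]' >/dev/null; python3 st2.py
```

```text
push 11.9 side(+left) 4.1  tcp x -29.76 y -1.87 mm t 17.1
```

```bash
python3 -m jog '[[0,-0.0005,0,0,0,0,0],[0,-0.001,0,0,0,0,0],[0,-0.001,0,0,0,0,0]]' >/dev/null; python3 st2.py; python3 look.py pics/w7.png
```

```text
push 11.7 side(+left) 1.7  tcp x -29.75 y -1.71 mm t 17.4
push 11.7 side(+left) 1.7  tcp x -29.75 y -1.71 mm t 17.4
cell rel seat mm [ 2.68189095 -0.39810621 19.44211502] 181
face dist from seat mm [15.44780502 17.50172053 20.11573788] 2998
face dist from seat mm [15.69617112 17.85181726 20.43607821] 3008
```

```bash
python3 -m jog '[[0,-0.0007,0,0,0,0,0],[0,-0.0007,0,0,0,0,0]]' >/dev/null; python3 st2.py
```

```text
push 11.2 side(+left) -0.2  tcp x -29.76 y -1.59 mm t 17.6
```

```bash
python3 -m jog '[[-0.002,0,0,0,0,0,0],[-0.005,0,0,0,0,0,0],[-0.02,0,0,0,0,0,0],[-0.05,0,0,0,0,0,0],[-0.05,0,0,0,0,0,0]]' >/dev/null; python3 look.py pics/w8.png
```

```text
push 0.1 side(+left) 0.1  tcp x -50.17 y -1.68 mm t 18.1
cell rel seat mm [ 0.97659985 -0.23701112 19.30240831] 185
face dist from seat mm [16.1759674  19.7655979  20.82992382] 3390
face dist from seat mm [16.06335709 19.9150235  21.26727529] 3411
```

View pics/w8.png

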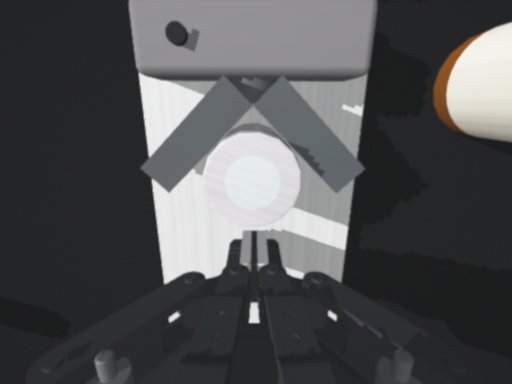

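The cell is touching both faces with the pusher withdrawn. I'll press once more a little harder, with a gentle rock, to make sure it is settled with clear load on both faces.

```bash
python3 -m jog '[[0.02,0,0,0,0,0,0],[0.04,0,0,0,0,0,0],[0.046,0,0,0,0,0,0],[0.048,0,0,0,0,0,0],[0.049,0,0,0,0,0,0],[0.05,0,0,0,0,0,0],[0.05,0,0,0,0,0,0]]' >/dev/null; python3 st2.py
```

```text
push 13.6 side(+left) 0.8  tcp x -29.73 y -1.53 mm t 18.9
```

```bash
python3 -m jog '[[0.0005,0,0,0,0,0,0],[0.001,0,0,0,0,0,0]]' >/dev/null; python3 st2.py
```

```text
push 19.3 side(+left) 1.4  tcp x -29.65 y -1.56 mm t 19.1
```

```bash
python3 -m jog '[[-0.0005,0,0,0,0,0,0],[-0.0005,-0.0007,0,0,0,0,0],[-0.0005,-0.0014,0,0,0,0,0]]' >/dev/null; python3 st2.py
python3 -m jog '[[0,0.0014,0,0,0,0,0],[0,0.002,0,0,0,0,0],[0,0.002,0,0,0,0,0]]' >/dev/null; python3 st2.py
python3 -m jog '[[0,-0.0008,0,0,0,0,0],[0,-0.0008,0,0,0,0,0]]' >/dev/null; python3 st2.py
```

```text
push 16.1 side(+left) -3.4  tcp x -29.69 y -1.33 mm t 19.4
push 15.6 side(+left) 1.9  tcp x -29.69 y -1.65 mm t 19.6
push 14.7 side(+left) 0.8  tcp x -29.70 y -1.52 mm t 19.9
```

Both sides respond stiffly with x unchanged, so the cell is seated. I'll withdraw, rise clear, check and hand in.

```bash
python3 -m jog '[[0,-0.0003,0,0,0,0,0],[-0.002,-0.0003,0,0,0,0,0],[-0.006,-0.0003,0,0,0,0,0],[-0.03,0,0,0,0,0,0],[-0.08,0,0,0,0,0,0],[-0.15,0,0,0,0,0,0],[-0.15,0,-0.1,0,0,0,0],[-0.15,0,-0.2,0,0,0,0]]' | head -2
python3 -m jog '[[0,0,-0.05,0,0,0,0],[0,0,-0.05,0,0,0,0],[0,0,-0.05,0,0,0,0]]' | head -2; python3 look.py pics/w9.png; python3 -c "
import cv2;a=cv2.imread('pics/w9.png');cv2.imwrite('pics/w9c.png',cv2.resize(a,(768,576)))"
```

```text
time_s: 20.65
tool_pos: [0.4735, -0.203, 0.1141]
time_s: 20.95
tool_pos: [0.4747, -0.203, 0.1338]
push 1.0 side(+left) 0.7  tcp x -88.95 y -1.74 mm t 20.9
cell rel seat mm [ 0.13318201 -0.16849081 19.33959897] 107
face dist from seat mm [20.28269097 20.36194045 20.47843507] 1246
face dist from seat mm [20.55082018 20.6455647  20.76629306] 1254
```

View pics/w9c.png

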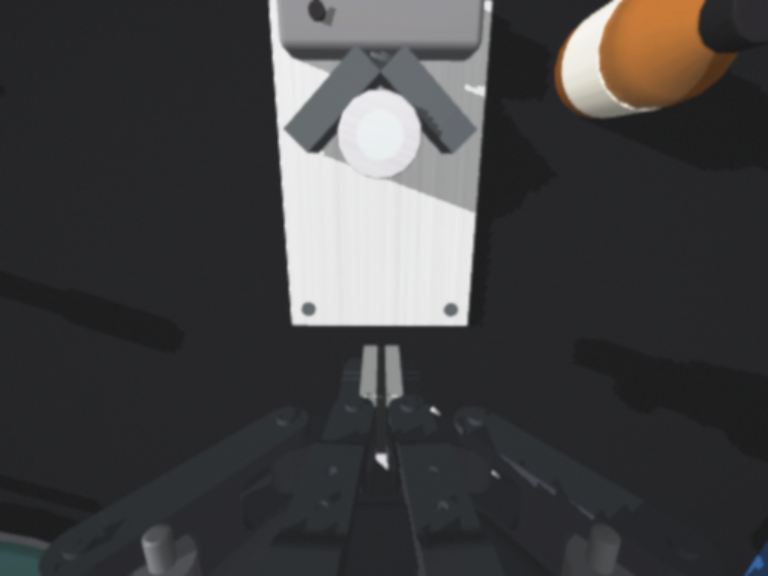

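The cell stands upright and centred in the V at (379,134), and the gripper is clear of it. The measured offset of the cell (-0.17 mm) agrees with the V's own offset (about -0.2 mm).

```bash
python3 -c "
from workcell import manip
print(manip.hand_in())"
```

```text
the job is handed in; nothing more can be done
None
```

The wide steel cell was set down on the bare front of the stage, pushed into the V with a pusher force peaking at about 19 N (I estimate about 11 N per face), and left standing centred against both faces; I handed the job in at about 21 s, with nothing else seen to move.

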